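Charge the cream whipper

ROBOT

A 7-joint arm with a two-finger parallel gripper is mounted at the origin on a cart in front of the work surface, level with it; the furniture and walls round the work are solid. World frame = base frame: x ahead of the robot, y to its left, z up, the work surface at z = 0. Lengths are in m, angles in rad, forces in N, time in s.
With the tool pointing down it reaches from about 0.35 to 0.9 m from the base axis. Payload 19.9 kg.
Tool frame: the origin (TCP) lies midway between the tips of the shut fingers; the grasp point (between the pads) lies 19 mm behind it (arm.tcp_to_grasp is the distance from the TCP to the grasp point, in m); y points along the fingers, z is the direction in which the jaws open and shut, and the axes are right-handed (so a half turn about y gives the same grasp; the last joint's range is limited). The gripper opens to 85 mm and grips with 20 to 120 N. Pads are 22 mm wide; open, the fingers measure 114 mm over their backs; the gripper's body (76 mm by 85 mm) begins 54 mm behind the grasp point. The pads swing forward as they close: fully open they stand 13 mm farther back than shut.
Start: joints at [1.206, 0.417, -0.01, 1.614, 0.005, 1.111, -0.053], TCP at [0.199, -0.593, 0.231] pointing down, gripper open.
Joint ranges: [-2.81, 2.81], [-0.39, 2.02], [-1.27, 1.25], [0.06, 2.57], [-1.19, 4.33], [0.19, 2], [-2.82, 2.82]. Speed limits (rad/s): [1.89, 1.89, 2.39, 2.39, 3.01, 3.01, 3.01].

INTERFACE

Orientations are given as a unit quaternion [w, x, y, z].
In Python, from plant import arm gives the robot as it stands.
- The arm moves only by the tool send_rows, never from a script. Its argument "moves" is one flat list of numbers, 7 for each row, row after row: the gripper command: -1 is shut, 1 is fully open, values between are in proportion, then the shift along the world's x, y, z in m, then the turn, a rotation vector about the world's x, y, z in rad. In form: [gripper, dx, dy, dz, rx, ry, rz, gripper, dx, dy, dz, rx, ry, rz, ...]. A call has exactly 5 rows; each row is the pose to reach, as a shift and turn from the pose measured when the call began; what a row does not reach only later rows make up. A row lasts 1/12 s, in which the tool goes at most 41.7 mm and 7.16 degrees, less where a joint would pass 70% of its speed; a pose out of reach is approached as far as the arm can. A call with a gripper value outside its range is refused whole. The fingers move at their own pace and stop on an object; "grip_force" is the grip in N (left out, the last holds). Time passes only in rows, so rows that repeat a pose let the fingers close, or fill a call up. It gives the time, the measured TCP pose, the force and the opening at its end, in the units of the state.
- arm.read_state(): the state, without advancing time (a new reading comes with each control period).
- arm.snapshot(name): name is "scene" or "side" or "wrist"; returns the picture (400x640x3 uint8, red, green, blue); there is no depth.
- arm.camera_model(name): a dict with "intrinsics" (3x3 intrinsics, pixels), "rvec" (rotation vector, rad) and "tvec" (3), from world to camera coordinates, as OpenCV has them. Camera axes: x right, y down, z forward; pixel columns grow to the right and rows downward; lengths in m; the calibration is good to about 2 mm. A picture is of the moment at which its call begins: read the wrist's pose just before it. camera_model takes no time and is no camera call; for the wrist camera it gives the pose at the moment of the call.
- arm.close_job(): hands the job in, once; it reports no verdict.
The state is a dict: "clock": time; "joints": joint angles; "joint_vel": joint speeds; "joint_efforts": joint torques, N m; "eef_pos": TCP position; "tcp_rot": TCP orientation; "ft_force": force on the tool from outside, world axes, zero at the start; "wrist_torque": the same for the moment, N m; "grip_width": opening from 0.0 (shut) to 1.0 (fully open).
Only numpy, scipy, OpenCV 4.12 (cv2) and the standard library are available. Lean on these libraries where they do the work, as an engineer would, in place of code of your own. Each camera call takes 0.05 s, during which the arm holds its last target. There are 200 camera calls.

TASK

Charge the cream whipper that lies in its cradle: lift the gas charger out of its round stand, press its open end squarely onto the whipper's leaning charging nipple until it snaps into place, and keep pushing until it sits fully home against the spring of the valve. The program finishes while still gripping the charger and holding it pressed fully home; do not let go at the end. Leave the honey jar, pepper mill and salt shaker behind the work where they stand.

Things in the scene. Friction and masses are not known exactly. Their poses are not given: they have to be found in the camera images.
- charger_grip (a point): Gas charger, loose metal coupler 99 mm tall, 0.18 kg, upright in the stand, mouth down. From the mouth up: steel sleeve 38 mm in diameter (0 to 34 mm), smooth round shaft 28 mm in diameter to grip (34 to 90 mm), grey cap 31 mm in diameter (90 to 99 mm). Point: on its axis in the shaft, 62 mm above the mouth. z runs along the charger, mouth to cap; its yaw does not matter.
- charger_mouth (a point): Centre of the open mouth at the charger's lower end, 62 mm below charger_grip along its axis; z points into the charger towards its cap. The bore has a lip 17 mm wide with a funnel opening to 23 mm at the mouth.
- stand: Round fixed stand that holds the charger: foot 84 mm in diameter, 8 mm thick, with a black cup on it, 54 mm outside and 44 mm inside, rim 28 mm above the table; the charger's mouth rests in it 11 mm above the table. Origin at the centre of its underside.
- whipper: Fixed cream whipper: steel bottle 66 mm in diameter lying in a black cradle, about 195 mm long along its y axis, bottle axis 52 mm and top 87 mm above the table, head and nozzle at the +y end. Origin on the table under the bottle's axis, near the middle. The nipple stands on the head, 45 mm from the origin towards +y, leaning 25 degrees from the vertical towards -x of the whipper.
- nipple_seat (a point): Centre of the flat round shoulder (34 mm in diameter) at the nipple's foot, 85 mm above the table, where the charger's mouth lands when home. z is the nipple's axis, pointing out (up, leaning 25 degrees). Brass stem 13 mm in diameter, 18 mm long; 4 spring balls in it resist the charger's lip (10 to 15 N) while its mouth is 12 to 9 mm from the seat, then snap behind it.
- nipple_tip (a point): End of the valve pin with the valve shut, on the nipple's axis, 26 mm out from nipple_seat; same axes. It is fixed and does not move with the pin.
- valve (a joint): How far the valve pin is pushed in, m: 0 shut, about 0.0055 with the charger fully home on the seat (range to 0.007). Its spring needs about 9 N with the charger home; when the push stops it lifts the charger about 4 mm off the seat again, to where the balls catch it (valve then about 0.002).
- honey_jar: Bystander: loose glass jar, about 60 mm wide and 86 mm tall, red lid, behind the work. Origin at the centre of its underside.
- pepper_mill: Bystander: loose wooden pepper mill, 58 mm wide and 150 mm tall, behind the work. Origin at the centre of its underside.
- salt_shaker: Bystander: loose salt shaker, 44 mm wide and 90 mm tall, behind the work. Origin at the centre of its underside.

How it is judged:
On the way:
1. the charger is gripped and lifted clear of its stand (height (world z) of charger_mouth above 0.04 m and contact force between the fingers and charger above 2 N), for 0.1 s.
At the end, for the whole second after the job is handed in: The charger is on the nipple past the snap, its mouth within 3 mm of the seat and its axis within 0.1 rad of the nipple's; the valve is pressed in by more than 4.2 mm; the charger is still gripped by the fingers and pushed against the whipper with more than 5 N, and is at rest (distance between charger_mouth and nipple_seat below 0.003 m and angle between the z axis of charger_mouth and the z axis of nipple_seat, either way round below 0.1 rad and value of joint valve above 0.0042 m and contact force between the fingers and charger above 2 N and contact force between charger and whipper above 5 N and linear speed of charger below 0.01 m/s); the arm keeps its last pose, push and grip.
It fails at once if the honey jar, pepper mill or salt shaker is pushed out of place (distance of any of honey_jar, pepper_mill, salt_shaker from where it was at the start of the episode above 0.03 m).
It also fails if it takes over 45 s, if anything falls off the work surface, if the arm or the gripper's body presses on something with over 40 N, if the wrist force passes 120 N, or if a joint passes its speed limit or range.

## Working session

There is one attempt and no reset: what is moved stays moved. The work goes in short steps, Python scripts to look and compute and a tool call to move; the robot and the scene stay as the last step left them, time stands still between calls to the robot, and variables do not carry over. Pictures are saved under pics/ and viewed, about 8 in all and at most 12, crops included, and the job is handed in when it is done.

Besides the shell and the picture viewer there is one more tool, called after "Request:" as name(argument=value, ...) on one line, values as JSON. send_rows: Moves the arm, as the interface text tells. Its arguments: {"type":"object","properties":{"moves":{"type":"array","items":{"type":"number"}},"grip_force":{"type":"number"}},"required":["moves"]}

```bash
ls; mkdir -p pics; python3 - <<'E'
from plant import arm
import cv2,numpy as np
s=arm.read_state();print({k:np.round(v,3).tolist() for k,v in s.items()}, arm.tcp_to_grasp)
for n in("scene","side","wrist"):
    m=arm.camera_model(n);print(n,np.round(m['intrinsics'],1).tolist(),np.round(m['rvec'],3),np.round(m['tvec'],3))
    R=cv2.Rodrigues(np.array(m['rvec']))[0];print('cam at',np.round(-R.T@np.array(m['tvec']),3))
    im=arm.snapshot(n);cv2.imwrite(f'pics/{n}0.png',im[:,:,::-1])
E
```

```text
pics
{'clock': 0.0, 'joints': [1.206, 0.418, -0.01, 1.614, 0.005, 1.111, -0.053], 'joint_vel': [-0.001, -0.002, 0.0, -0.002, 0.0, 0.001, -0.001], 'joint_efforts': [-0.002, -86.443, 0.678, -43.492, 0.019, 0.007, 0.0], 'eef_pos': [0.199, -0.592, 0.231], 'tcp_rot': [0.114, -0.114, 0.698, -0.697], 'ft_force': [0.347, -0.206, -0.217], 'wrist_torque': [-0.01, -0.032, -0.019], 'grip_width': 0.999} 0.0187
scene [[491.9, 0.0, 324.6], [0.0, 491.9, 196.3], [0.0, 0.0, 1.0]] [ 0.922 -2.527  1.064] [0.581 0.283 0.707]
cam at [0.261 0.612 0.689]
side [[365.8, 0.0, 311.9], [0.0, 365.8, 201.7], [0.0, 0.0, 1.0]] [ 0.061  2.594 -1.74 ] [0.642 0.027 1.029]
cam at [0.678 0.915 0.42 ]
wrist [[296.7, 0.0, 318.5], [0.0, 296.7, 197.6], [0.0, 0.0, 1.0]] [-2.328  1.677  0.273] [-0.624 -0.04   0.381]
cam at [ 0.275 -0.566  0.374]
```

View pics/scene0.png

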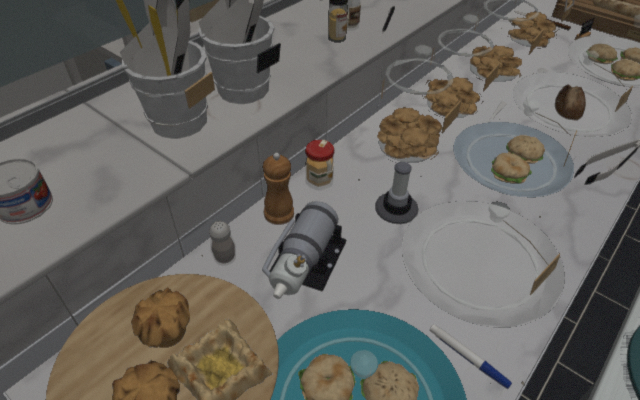

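View pics/side0.png

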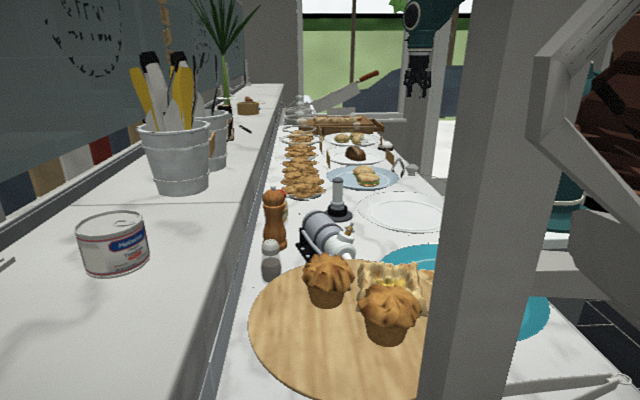

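The scene picture shows the charger (cap ≈(403,168), foot ≈(397,208)), the whipper with its head at ≈(290,270), the nipple at ≈(299,260), and bystanders at (278,190), (320,160) and (221,243). The side picture shows the charger at ≈(338,200) and the nipple at ≈(349,229). Next I'll enlarge both and triangulate.

```bash
cat > h.py <<'E'
import cv2,numpy as np
def ray(m,uv):
    R=cv2.Rodrigues(np.array(m['rvec'],float))[0];t=np.array(m['tvec'],float).ravel()
    d=R.T@np.linalg.inv(np.array(m['intrinsics']))@np.array([uv[0],uv[1],1.]);return -R.T@t,d/np.linalg.norm(d)
def plane(m,uv,z):
    c,d=ray(m,uv);return c+d*(z-c[2])/d[2]
def tri(l):
    A=0;b=0;ls=[ray(m,uv) for m,uv in l]
    for c,d in ls:
        P=np.eye(3)-np.outer(d,d);A=A+P;b=b+P@c
    p=np.linalg.solve(A,b);return p,[float(np.linalg.norm(np.cross(p-c,d))) for c,d in ls]
def proj(m,p):
    return cv2.projectPoints(np.array([p],float),np.array(m['rvec'],float),np.array(m['tvec'],float),np.array(m['intrinsics']),None)[0].ravel()
E
python3 - <<'E'
from h import *
from plant import arm
a=cv2.imread('pics/scene0.png')[140:310,230:430];b=cv2.imread('pics/side0.png')[165:275,280:380]
a=cv2.resize(a,None,fx=3,fy=3,interpolation=2);b=cv2.resize(b,None,fx=4,fy=4,interpolation=2)
o=np.zeros((510,1000,3),np.uint8);o[:,:600]=a;o[:440,600:]=b
cv2.imwrite('pics/z.png',cv2.resize(o,(800,408)))
m=arm.camera_model('scene');s=arm.camera_model('side')
print('stand z0',plane(m,(397,208),.008),'cap top',plane(m,(403,167),.110),'tri cap',tri([(m,(403,167)),(s,(338,180))]))
print('nip',tri([(m,(299,259)),(s,(349,228))]),plane(m,(299,259),.105))
E
```

```text
stand z0 [0.5669191  0.00803128 0.008     ] cap top [0.5699234  0.00602339 0.11      ] tri cap (array([0.57236858, 0.00137166, 0.10569348]), [0.0001434815187011926, 0.0001434815187011479])
nip (array([0.5797179 , 0.2745154 , 0.09936496]), [0.0008858701163710684, 0.0008858701163710328]) [0.57578384 0.27839524 0.105     ]
```

View pics/z.png

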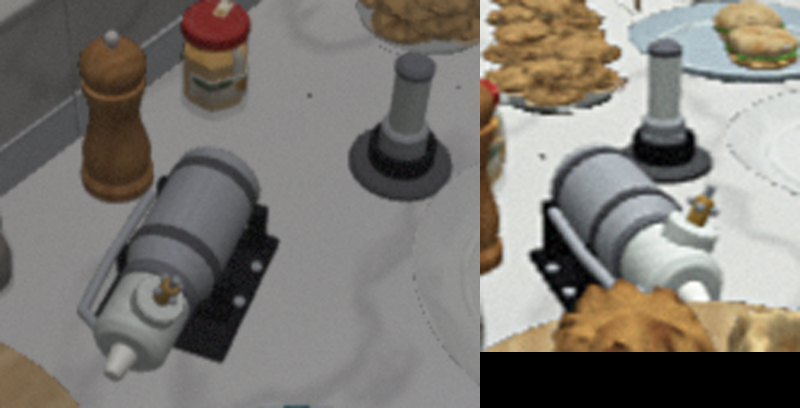

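The crop shows the charger upright in its cup. The nipple tip is at scene ≈(301,255), side ≈(352,224), and its shoulder at scene ≈(296,265), side ≈(346,236). The nozzle points at the camera.

```bash
python3 - <<'E'
from h import *
from plant import arm
from scipy.spatial.transform import Rotation as Ro
m=arm.camera_model('scene');s=arm.camera_model('side')
f=lambda u,v:(230+u*1.25/3,140+v*1.25/3); g=lambda u,v:(280+(u-480)*.3125,165+v*.3125)
T=lambda a,b:tri([(m,f(*a)),(s,g(*b))])
print('tip',T((172,276),(711,187)));print('seat',T((158,298),(690,228)))
print('cap',T((415,62),(665,46)),'cuprim',T((403,140),(664,135)))
print('nozzle z.06',plane(m,f(117,368),.06),'bottle end top',plane(m,f(225,155),.085),'band1',plane(m,f(205,165),.085),plane(m,f(165,237),.085))
# cradle plate edge direction
print('cradle edge',plane(m,f(275,240),.005),plane(m,f(222,358),.005))
print('mill',plane(m,f(117,185),0),'jar',plane(m,f(213,100),0))
st=arm.read_state();w,x,y,z=st['tcp_rot'];print(Ro.from_quat([x,y,z,w]).as_matrix().round(3))
E
```

```text
tip (array([0.57467494, 0.27330745, 0.10968836]), [0.0005683852888610317, 0.0005683852888610098])
seat (array([0.58605307, 0.27524689, 0.0818494 ]), [0.0007646161694556863, 0.0007646161694555873])
cap (array([0.57302495, 0.0009214 , 0.10749121]), [0.00010776529586759514, 0.00010776529586769946]) cuprim (array([0.57188257, 0.00190259, 0.02733955]), [0.0006340163498722236, 0.0006340163498722988])
nozzle z.06 [0.57965263 0.32142407 0.06      ] bottle end top [0.63283304 0.15158677 0.085     ] band1 [0.63726146 0.16845468 0.085     ] [0.61420816 0.2366959  0.085     ]
cradle edge [0.59569233 0.13523357 0.005     ] [0.55783776 0.24312714 0.005     ]
mill [ 7.29036822e-01  1.68352074e-01 -1.11022302e-16] jar [0.73513811 0.04287054 0.        ]
[[-0.948 -0.     0.318]
 [-0.318  0.001 -0.948]
 [ 0.    -1.    -0.001]]
```

Heights agree with the text (cap 0.1075, rim 0.027, seat 0.082, tip 0.110). The current jaw direction already lies along the whipper's y axis, so I keep this yaw and head above the charger.

Request:
send_rows(moves=[1,0.021,0.033,0,0,0,0,1,0.042,0.067,0,0,0,0,1,0.063,0.1,0,0,0,0,1,0.084,0.134,0,0,0,0,1,0.105,0.167,0,0,0,0], grip_force=80)

```text
clock: 0.57
eef_pos: [0.3043, -0.4234, 0.2307]
tcp_rot: [0.114, -0.114, 0.698, -0.697]
ft_force: [0.6, -0.9, 0.0]
grip_width: 0.998
```

Request:
send_rows(moves=[1,0.021,0.033,0,0,0,0,1,0.042,0.067,0,0,0,0,1,0.063,0.1,0,0,0,0,1,0.084,0.134,0,0,0,0,1,0.105,0.167,0,0,0,0])

```text
clock: 0.98
eef_pos: [0.4099, -0.2544, 0.2308]
tcp_rot: [0.114, -0.114, 0.698, -0.698]
ft_force: [1.0, -0.6, 0.7]
grip_width: 1.002
```

Request:
send_rows(moves=[1,0.021,0.033,0,0,0,0,1,0.042,0.067,0,0,0,0,1,0.063,0.1,0,0,0,0,1,0.084,0.134,0,0,0,0,1,0.105,0.167,0,0,0,0])

```text
clock: 1.4
eef_pos: [0.5154, -0.0855, 0.2309]
tcp_rot: [0.114, -0.114, 0.698, -0.698]
ft_force: [0.0, -0.6, -0.3]
grip_width: 0.998
```

Request:
send_rows(moves=[1,0.021,0.033,0,0,0,0,1,0.042,0.06,0,0,0,0,1,0.057,0.087,0,0,0,0,1,0.057,0.087,0,0,0,0,1,0.057,0.087,0,0,0,0])

```text
clock: 1.82
eef_pos: [0.5726, 0.0032, 0.2303]
tcp_rot: [0.115, -0.115, 0.698, -0.697]
ft_force: [-0.5, 0.4, -0.7]
grip_width: 1.0
```

```bash
python3 - <<'E'
from h import *
from plant import arm
s=arm.read_state();print(s['eef_pos'])
m=arm.camera_model('wrist');im=arm.snapshot('wrist');cv2.imwrite('pics/w1.png',im[:,:,::-1])
print(ray(m,(320,200)))
for p in [(.5725,.0015,.107),(.5725,.0015,.028),(.5747,.2733,.110),(.586,.275,.083)]:print(p,proj(m,p))
import pickle;pickle.dump(m,open('w1.pkl','wb'))
E
```

```text
[0.57260105 0.00318159 0.23031119]
(array([0.64927374, 0.02953698, 0.37325358]), array([-0.30553837, -0.10674956, -0.94617696]))
(0.5725, 0.0015, 0.107) [321.12817228 190.56223057]
(0.5725, 0.0015, 0.028) [320.6781846  171.09993708]
(0.5747, 0.2733, 0.11) [14.05424485 89.68929584]
(0.586, 0.275, 0.083) [41.1794134  77.40218171]
```

View pics/w1.png

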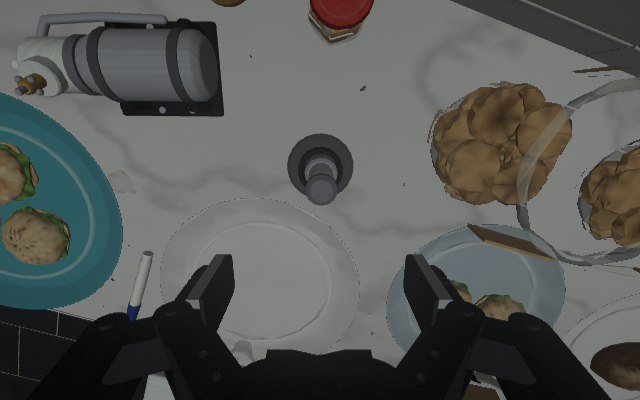

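The wrist picture shows the cap at ≈(321,190), the foot at ≈(320,167) and the nipple at ≈(25,87). All match the projected estimates, and the whipper's axis runs along the image rows, i.e. along the jaws. Descending to grip.

Request:
send_rows(moves=[1,0,-0.001,-0.04,0,0,0,1,0,-0.002,-0.08,0,0,0,1,0,-0.002,-0.12,0,0,0,1,0,-0.002,-0.155,0,0,0,1,0,-0.002,-0.176,0,0,0])

```text
clock: 2.28
eef_pos: [0.5701, -0.0022, 0.051]
tcp_rot: [0.112, -0.115, 0.698, -0.698]
ft_force: [-0.1, -0.4, -0.1]
grip_width: 1.0
```

Request:
send_rows(moves=[-1,0,0,0,0,0,0,-1,0,0,0,0,0,0,-1,0,0,0,0,0,0,-1,0,0,0,0,0,0,-1,0,0,0,0,0,0], grip_force=80)

```text
clock: 2.7
eef_pos: [0.5708, -0.002, 0.0526]
tcp_rot: [0.113, -0.114, 0.698, -0.698]
ft_force: [-6.7, 14.0, 4.5]
grip_width: 0.308
```

Request:
send_rows(moves=[-1,0,0,0,0,0,0,-1,0,0,0,0,0,0,-1,0,0,0,0,0,0,-1,0,0,0,0,0,0,-1,0,0,0,0,0,0])

```text
clock: 3.12
eef_pos: [0.5709, -0.0017, 0.0529]
tcp_rot: [0.113, -0.114, 0.698, -0.698]
ft_force: [-1.9, 4.8, 1.9]
grip_width: 0.31
```

Request:
send_rows(moves=[-1,0,0,0.015,0,0,0,-1,0,0,0.045,0,0,0,-1,0,0,0.085,0,0,0,-1,0,0,0.125,0,0,0,-1,0,0,0.15,0,0,0])

```text
clock: 3.53
eef_pos: [0.5719, -0.002, 0.207]
tcp_rot: [-0.114, 0.113, -0.698, 0.698]
ft_force: [1.2, -0.2, -1.1]
grip_width: 0.315
```

```bash
python3 - <<'E'
from h import *
from plant import arm
from scipy.spatial.transform import Rotation as Ro
s=arm.read_state();p=s['eef_pos'];w,x,y,z=s['tcp_rot'];R=Ro.from_quat([x,y,z,w]).as_matrix()
print(p,R.round(4).tolist(),s['ft_force'],s['grip_width'])
seat=np.array([.586,.2755,.085])
yw=np.array([-.33,.944,0]);yw/=np.linalg.norm(yw);xw=np.cross(yw,[0,0,1])
n=-np.sin(np.radians(25))*xw+np.cos(np.radians(25))*np.array([0,0,1]);print('n',n)
# minimal rotation from tool up (-R y) to n
u=-R[:,1];a=np.cross(u,n);print('rotvec',a/np.linalg.norm(a)*np.arccos(u@n))
d=.0606-.0187 # mouth to tcp
for k in (0,.05):print('tcp target mouth off',k,seat+n*(d+k))
m=arm.camera_model('wrist');cv2.imwrite('pics/w2.png',arm.snapshot('wrist')[:,:,::-1])
ms=arm.camera_model('scene');im=arm.snapshot('scene')[:,:,::-1]
c=proj(ms,np.array(p)+[0,0,.02]).astype(int);print(c)
sd=arm.camera_model('side');i2=arm.snapshot('side')[:,:,::-1];c2=proj(sd,np.array(p)).astype(int);print(c2)
o=np.hstack([cv2.resize(im[c[1]-50:c[1]+90,c[0]-60:c[0]+60],None,fx=3,fy=3,interpolation=2),cv2.resize(i2[c2[1]-50:c2[1]+90,c2[0]-60:c2[0]+60],None,fx=3,fy=3,interpolation=2)])
cv2.imwrite('pics/l.png',o);print(o.shape)
E
```

```text
[ 0.57190934 -0.00197808  0.20701783] [[-0.9485, 0.0015, 0.3168], [-0.3168, 0.0001, -0.9485], [-0.0014, -1.0, 0.0004]] [ 1.15065538 -0.19960813 -1.10729582] 0.3150999912002241
n [-0.39894446 -0.13946152  0.90630779]
rotvec [ 1.43880700e-01 -4.10409897e-01  1.80977632e-04]
tcp target mouth off 0 [0.56928423 0.26965656 0.1229743 ]
tcp target mouth off 0.05 [0.549337   0.26268349 0.16828969]
[413 110]
[338 141]
(420, 720, 3)
```

View pics/l.png

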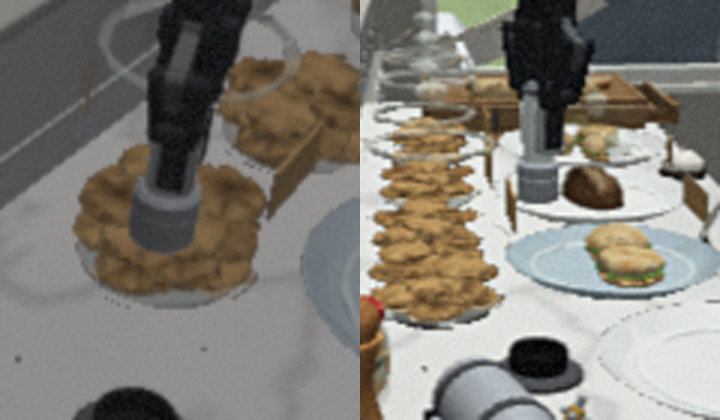

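The charger is held and hangs straight below the fingers (sleeve bottom at crop ≈(163,236) left, ≈(538,198) right). Moving to a pre-pose about 55 mm out along the nipple axis, with a 25° lean.

Request:
send_rows(moves=[-1,-0.002,0.03,0,0.02,-0.06,0,-1,-0.005,0.065,0,0.05,-0.14,0,-1,-0.008,0.1,0,0.08,-0.23,0,-1,-0.012,0.135,0,0.115,-0.32,0,-1,-0.016,0.17,0,0.144,-0.41,0])

```text
clock: 4.1
eef_pos: [0.5552, 0.1687, 0.2043]
tcp_rot: [0.262, 0.042, 0.709, -0.654]
ft_force: [2.6, -0.5, -1.9]
grip_width: 0.307
```

Request:
send_rows(moves=[-1,-0.002,0.035,-0.01,0,0,0,-1,-0.004,0.065,-0.02,0,0,0,-1,-0.006,0.09,-0.032,0,0,0,-1,-0.006,0.09,-0.032,0,0,0,-1,-0.006,0.09,-0.032,0,0,0])

```text
clock: 4.52
eef_pos: [0.5477, 0.2601, 0.1702]
tcp_rot: [0.262, 0.039, 0.709, -0.654]
ft_force: [0.9, 0.1, -3.2]
grip_width: 0.314
```

```bash
cat > look.py <<'E'
from h import *
from plant import arm
from scipy.spatial.transform import Rotation as Ro
import sys
s=arm.read_state();p=np.array(s['eef_pos']);w,x,y,z=s['tcp_rot'];R=Ro.from_quat([x,y,z,w]).as_matrix()
print(s['clock'],p.round(4),'up',(-R[:,1]).round(4),'jaw',R[:,2].round(4),'f',np.round(s['ft_force'],1),s['grip_width'])
ms=arm.camera_model('scene');im=arm.snapshot('scene')[:,:,::-1]
sd=arm.camera_model('side');i2=arm.snapshot('side')[:,:,::-1]
o=np.hstack([cv2.resize(im[180:300,240:360],None,fx=5,fy=5,interpolation=2)[:,100:500],cv2.resize(i2[160:260,295:375],None,fx=5,fy=5,interpolation=2)[:600].copy() if 0 else cv2.copyMakeBorder(cv2.resize(i2[160:260,295:375],None,fx=5,fy=5,interpolation=2),0,100,0,0,0)])
cv2.imwrite('pics/%s.png'%sys.argv[1],o)
q=p+R[:,1]*.0419
print('mouth est',q.round(4),proj(ms,q).round(1),proj(sd,q).round(1),'seat est proj',proj(ms,(.586,.2755,.085)).round(1),proj(sd,(.586,.2755,.085)).round(1))
E
python3 look.py a1
```

```text
4.5167 [0.5477 0.2601 0.1702] up [-0.3983 -0.1423  0.9062] jaw [ 0.3205 -0.9472 -0.0079] f [ 0.9  0.1 -3.2] 0.31433105380987986
mouth est [0.5644 0.266  0.1322] [310.1 246.3] [357.1 211. ] seat est proj [295.6 262.5] [346.  235.2]
```

View pics/a1.png

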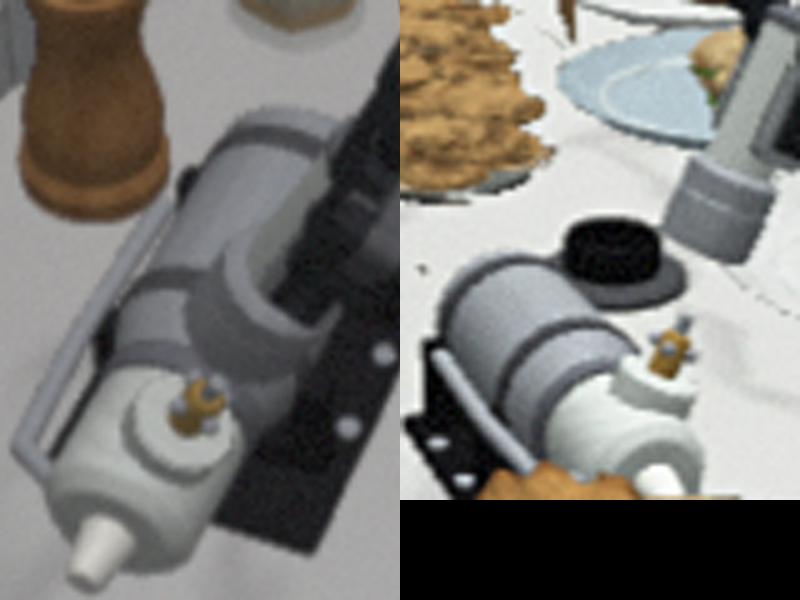

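The picture shows the sleeve up and out from the nipple (mouth ≈(310,248) scene, ≈(356,208) side) and the brass stem at crop (195,405) left, (668,355) right. I'll measure the brass by colour in all three views and check the sleeve.

```bash
cat > meas.py <<'E'
from h import *
from plant import arm
from scipy.spatial.transform import Rotation as Ro
import sys
s=arm.read_state();p=np.array(s['eef_pos']);w,x,y,z=s['tcp_rot'];R=Ro.from_quat([x,y,z,w]).as_matrix();up=-R[:,1]
q=p-up*.0419;ob=[];tiles=[]
e1=np.cross(up,[0,0,1]);e1/=np.linalg.norm(e1);e2=np.cross(up,e1);T=np.linspace(0,2*np.pi,60)
for n,guess in(('scene',None),('side',None),('wrist',None)):
    m=arm.camera_model(n);im=arm.snapshot(n)[:,:,::-1].copy()
    g=proj(m,(.581,.274,.095));r=12 if n!='wrist' else 30
    hsv=cv2.cvtColor(im,cv2.COLOR_BGR2HSV);mk=cv2.inRange(hsv,(8,90,50),(30,255,255))
    z=np.zeros_like(mk);cv2.circle(z,tuple(int(v) for v in g),r,255,-1);mk&=z
    M=cv2.moments(mk,True);c=(M['m10']/max(M['m00'],1),M['m01']/max(M['m00'],1));print(n,'brass',np.round(c,1),M['m00'],'guess',g.round(1))
    if M['m00']>5 and n!='wrist':ob.append((m,c))
    if n=='wrist':wr=(m,c)
    k=1 if n=='wrist' else 4;c0=(proj(m,q)).astype(int)
    for h in(0,.034):
        P=np.array([proj(m,q+up*h+.019*(np.cos(t)*e1+np.sin(t)*e2)) for t in T])
        h_=(max(c0[0]-50,0),max(c0[1]-50,0))
        if n!='wrist':tiles.append(P)
    if n!='wrist':
        b=cv2.resize(im[h_[1]:h_[1]+100,h_[0]:h_[0]+100],None,fx=4,fy=4,interpolation=2)
        for P in tiles[-2:]:cv2.polylines(b,[((P-np.array(h_))*4+2).astype(int)],True,(0,255,0),1)
        tiles=tiles[:-2];tiles.append(b)
    else: cv2.imwrite('pics/%s_w.png'%sys.argv[1],im)
cv2.imwrite('pics/%s.png'%sys.argv[1],np.hstack(tiles))
print('2view',tri(ob));print('3view',tri(ob+[wr]))
b,_=tri(ob);print('up',up,'axis offset of brass from tool axis',(b-p-up*((b-p)@up)).round(4),'along',((q-b)@up).round(4))
print('mouth in wrist',proj(wr[0],q))
E
python3 meas.py b1
```

```text
scene brass [299.1 261.1] 46.0 guess [298.5 259.6]
side brass [348.5 230.6] 40.0 guess [348.6 230.2]
wrist brass [0. 0.] 0.0 guess [312.7 205.2]
2view (array([0.58030214, 0.27394727, 0.09336382]), [0.001006347193580698, 0.0010063471935806388])
3view (array([0.57645084, 0.37180582, 0.19501808]), [0.06482506908353856, 0.05068043471086555, 0.057855451338434345])
up [-0.40032521 -0.14101268  0.90545853] axis offset of brass from tool axis [-0.0029  0.004  -0.0007] along 0.0436
mouth in wrist [318.32040306 225.75886387]
```

View pics/b1.png

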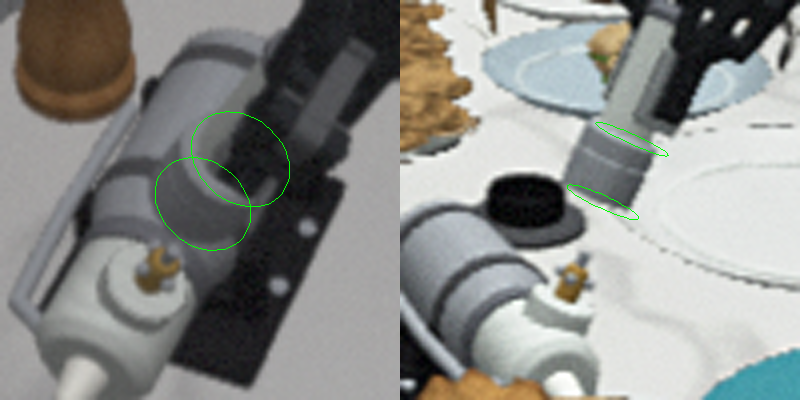

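View pics/b1_w.png

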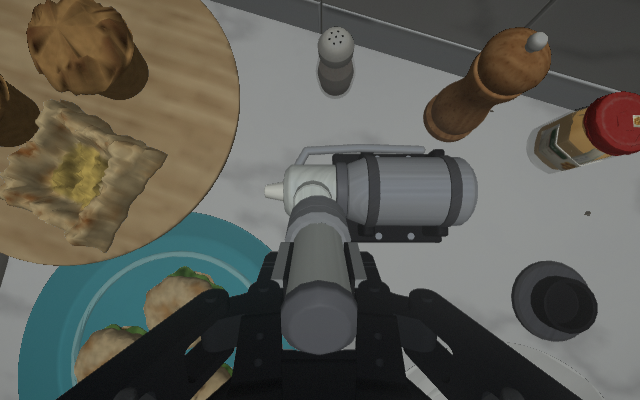

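Sleeve overlay: the held charger sits about 3–5 mm off the tool axis (away from the robot). The wrist view shows the shoulder at ≈(312,190), against the charger axis at column ≈317. I'll correct about 4.5 mm in each lateral direction, advance to just short of the tip, and look again.

Request:
send_rows(moves=[-1,-0.005,0.003,-0.002,0,0,0,-1,-0.002,0.004,-0.009,0,0,0,-1,0.0035,0.006,-0.0218,0,0,0,-1,0.0035,0.006,-0.0218,0,0,0,-1,0.0035,0.006,-0.0218,0,0,0])

```text
clock: 5.18
eef_pos: [0.5528, 0.2632, 0.1497]
tcp_rot: [0.261, 0.042, 0.709, -0.654]
ft_force: [0.8, 0.5, -1.7]
grip_width: 0.309
```

```bash
python3 meas.py b2; python3 - <<'E'
import cv2,numpy as np
a=cv2.imread('pics/b2.png');b=cv2.imread('pics/b2_w.png')[150:250,260:380]
b=cv2.resize(b,(480,400),interpolation=2)
cv2.imwrite('pics/b2c.png',cv2.resize(np.hstack([a[:,50:350],a[:,450:750]]),None,fx=1.333,fy=1.333)); cv2.imwrite('pics/b2wz.png',b)
E
```

```text
scene brass [297.1 264.2] 15.0 guess [298.5 259.6]
side brass [348.6 230.7] 38.0 guess [348.6 230.2]
wrist brass [0. 0.] 0.0 guess [318.2 209.5]
2view (array([0.57973169, 0.27972523, 0.09459931]), [0.0026909175553078753, 0.0026909175553079217])
3view (array([0.5771303 , 0.36731923, 0.18651398]), [0.059714774409704394, 0.04513430120683858, 0.05345761965189996])
up [-0.40054238 -0.1404176   0.90545497] axis offset of brass from tool axis [0.0017 0.0077 0.0019] along 0.0211
mouth in wrist [319.56650522 225.75633848]
```

View pics/b2c.png

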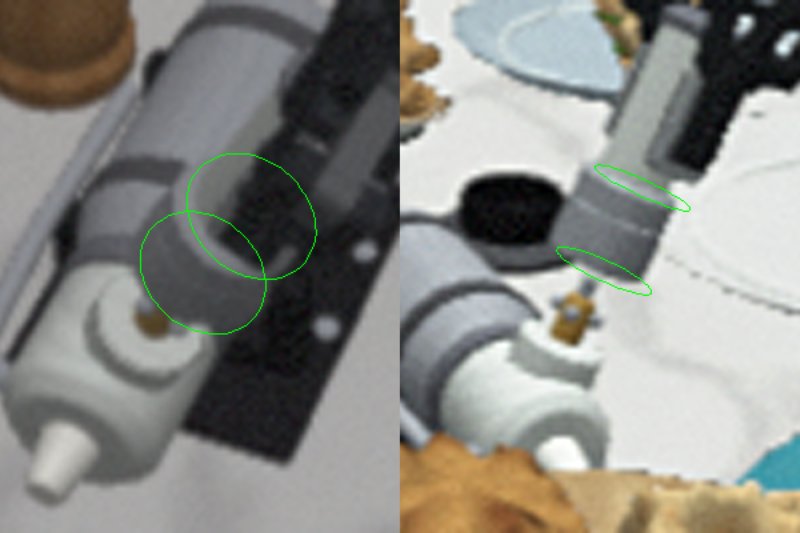

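The picture shows the sleeve mouth just short of the pin tip (side crop pin ≈(590,285), sleeve bottom ≈(595,260)). There may be a small tilt of the charger in the pads. I'll straighten each view along the tool axis to read offset and tilt directly in mm.

```bash
cat > rect.py <<'E'
from h import *
from plant import arm
from scipy.spatial.transform import Rotation as Ro
import sys
s=arm.read_state();p=np.array(s['eef_pos']);w,x,y,z=s['tcp_rot'];R=Ro.from_quat([x,y,z,w]).as_matrix();up=-R[:,1]
q=p-up*.0419;out=[];print(s['clock'],p.round(4),np.round(s['ft_force'],1))
hs=np.arange(.1,-.04,-.00025);ss=np.arange(-.0333,.0333,.00025)
H,S=np.meshgrid(hs,ss,indexing='ij')
for n in('scene','side','wrist'):
    m=arm.camera_model(n);im=arm.snapshot(n)[:,:,::-1].copy()
    c,d=ray(m,proj(m,q));e=np.cross(d,up);e/=np.linalg.norm(e)
    if proj(m,q+e*.01)[0]<proj(m,q)[0]:e=-e
    P=(q+H[...,None]*up+S[...,None]*e).reshape(-1,3)
    uv=cv2.projectPoints(P,np.array(m['rvec'],float),np.array(m['tvec'],float),np.array(m['intrinsics']),None)[0].reshape(*H.shape,2).astype(np.float32)
    t=cv2.remap(im,uv[...,0],uv[...,1],cv2.INTER_CUBIC)
    t=cv2.convertScaleAbs(t,alpha=1.3,beta=15)
    for k in range(-30,31,10):
        X=int((k+33.3)*4);t[::4 if k else 2,X]=(0,255,0) if k else (0,0,255)
    for k in range(-30,100,10):
        Y=int((100-k)*4);t[Y,::6]=(255,255,0) if k else (0,0,255)
    out.append(t);print(n,'e(toolx,jaw)',(e@R[:,0]).round(2),(e@R[:,2]).round(2))
o=np.hstack(out);print(o.shape);cv2.imwrite('pics/%s.png'%sys.argv[1],o)
E
python3 rect.py r1
```

```text
5.3333 [0.5531 0.2635 0.1509] [ 0.1 -0.  -1.1]
scene e(toolx,jaw) 0.98 -0.18
side e(toolx,jaw) 0.82 -0.57
wrist e(toolx,jaw) -0.01 1.0
(560, 801, 3)
```

View pics/r1.png

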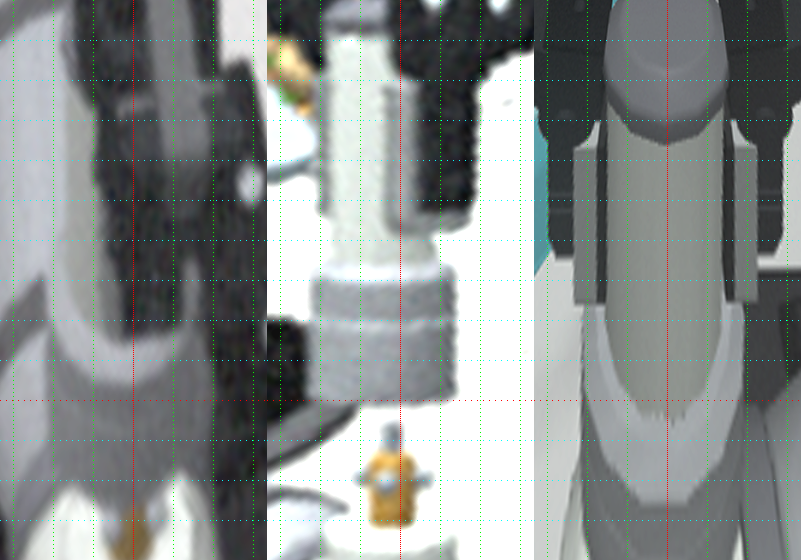

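The rectified view is in mm (4 px/mm). In the side panel the charger's centre is at column ≈383 and the nipple at ≈392, with no tilt between them and the pin tip 6 mm below the mouth. The scene panel reads ≈129 against ≈132. So there is about 2 mm of lateral error, well inside the funnel. Correcting it and advancing 14 mm.

Request:
send_rows(moves=[-1,-0.0017,0.0017,-0.0005,0,0,0,-1,-0.0017,0.0017,-0.0005,0,0,0,-1,0.001,0.0027,-0.0065,0,0,0,-1,0.0039,0.0037,-0.0132,0,0,0,-1,0.0039,0.0037,-0.0132,0,0,0], grip_force=110)

```text
clock: 5.9
eef_pos: [0.5571, 0.2668, 0.1362]
tcp_rot: [0.261, 0.042, 0.709, -0.654]
ft_force: [-1.1, -1.5, -2.1]
grip_width: 0.302
```

Request:
send_rows(moves=[-1,0,0,0,0,0,0,-1,0,0,0,0,0,0,-1,0,0,0,0,0,0,-1,0,0,0,0,0,0,-1,0,0,0,0,0,0])

```text
clock: 6.32
eef_pos: [0.5572, 0.2669, 0.1363]
tcp_rot: [0.261, 0.042, 0.709, -0.654]
ft_force: [-0.2, -0.1, -1.7]
grip_width: 0.309
```

```bash
python3 rect.py r2
```

```text
6.3167 [0.5572 0.2669 0.1363] [-0.2 -0.1 -1.7]
scene e(toolx,jaw) 0.98 -0.18
side e(toolx,jaw) 0.82 -0.58
wrist e(toolx,jaw) -0.01 1.0
(560, 801, 3)
```

View pics/r2.png

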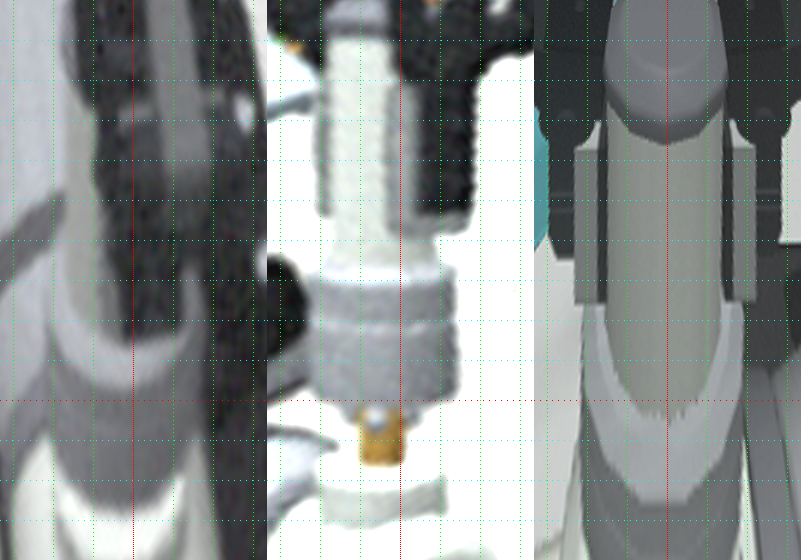

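The side panel shows the sleeve at ≈384, the stem at ≈383 and the shoulder at ≈384, so they are aligned, with the mouth about 17 mm from the seat. Force ≈0. Pushing on along the axis.

Request:
send_rows(moves=[-1,0.0008,0.0003,-0.0018,0,0,0,-1,0.0016,0.0006,-0.0036,0,0,0,-1,0.0024,0.0008,-0.0054,0,0,0,-1,0.0032,0.0011,-0.0072,0,0,0,-1,0.0032,0.0011,-0.0072,0,0,0])

```text
clock: 6.88
eef_pos: [0.5605, 0.2675, 0.1287]
tcp_rot: [0.261, 0.042, 0.708, -0.655]
ft_force: [2.2, -1.8, -5.2]
grip_width: 0.305
```

Request:
send_rows(moves=[-1,0.0008,0.0003,-0.0018,0,0,0,-1,0.0016,0.0006,-0.0036,0,0,0,-1,0.002,0.0007,-0.0045,0,0,0,-1,0.002,0.0007,-0.0045,0,0,0,-1,0.002,0.0007,-0.0045,0,0,0])

```text
clock: 7.3
eef_pos: [0.5626, 0.2681, 0.1242]
tcp_rot: [0.261, 0.042, 0.708, -0.655]
ft_force: [0.3, -3.5, 0.8]
grip_width: 0.299
```

Request:
send_rows(moves=[-1,0.0006,0.0001,-0.0014,0,0,0,-1,0.0012,0.0002,-0.0027,0,0,0,-1,0.0016,0.0003,-0.0036,0,0,0,-1,0.0016,0.0003,-0.0036,0,0,0,-1,0.0016,0.0003,-0.0036,0,0,0])

```text
clock: 7.72
eef_pos: [0.5641, 0.2686, 0.1211]
tcp_rot: [0.261, 0.042, 0.708, -0.655]
ft_force: [-11.0, -5.8, 15.8]
grip_width: 0.313
```

Request:
send_rows(moves=[-1,0.0004,0.0001,-0.0009,0,0,0,-1,0.0008,0.0003,-0.0018,0,0,0,-1,0.0008,0.0003,-0.0018,0,0,0,-1,0.0008,0.0003,-0.0018,0,0,0,-1,0.0008,0.0003,-0.0018,0,0,0])

```text
clock: 8.13
eef_pos: [0.5652, 0.2695, 0.1206]
tcp_rot: [0.262, 0.043, 0.708, -0.654]
ft_force: [-16.0, -7.1, 28.5]
grip_width: 0.309
```

```bash
python3 rect.py r3
```

```text
8.1333 [0.5652 0.2695 0.1206] [-16.   -7.1  28.5]
scene e(toolx,jaw) 0.98 -0.18
side e(toolx,jaw) 0.82 -0.57
wrist e(toolx,jaw) -0.01 1.0
(560, 801, 3)
```

View pics/r3.png

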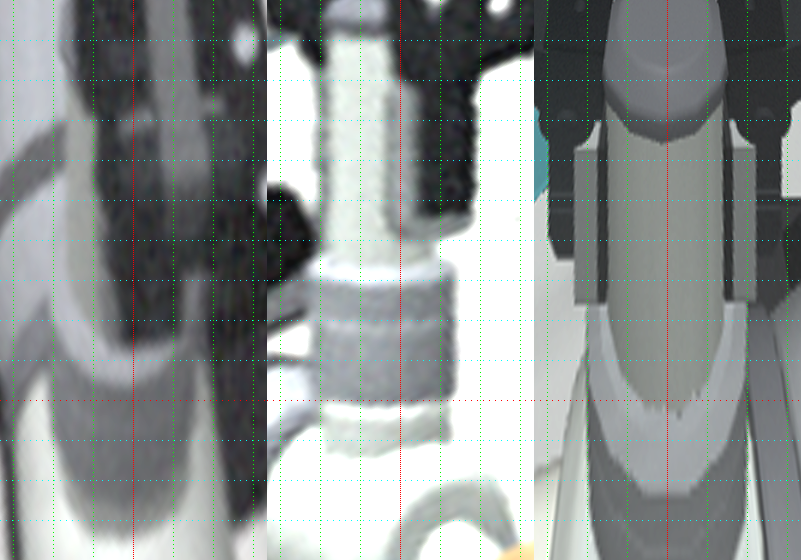

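The picture shows the sleeve flush on the white shoulder with no brass visible (seam at h≈0), straight and unslipped. The axial push is ≈34 N and rigid. A quick steadiness check, then hand in.

```bash
python3 - <<'E'
from plant import arm
import numpy as np
for i in range(4):
    arm.snapshot('side');s=arm.read_state();print(s['clock'],np.round(s['eef_pos'],4),np.round(s['ft_force'],1),np.abs(s['joint_vel']).max().round(4),s['grip_width'])
E
```

```text
8.3333 [0.5652 0.2695 0.1206] [-15.7  -7.5  28.2] 0.0021 0.30556986099169237
8.3833 [0.5652 0.2695 0.1207] [-16.3  -7.6  27.6] 0.0027 0.30486085625802245
8.4333 [0.5652 0.2695 0.1207] [-16.   -8.1  28.3] 0.0015 0.30218716154600184
8.4833 [0.5652 0.2695 0.1207] [-16.4  -8.3  27.6] 0.0015 0.3050807330787832
```

```bash
python3 -c "
from plant import arm
print(arm.close_job())"
```

```text
the job is handed in; nothing more can be done
None
```

I lifted the charger out of its stand, leaned it 25° to match the nipple, and pressed it on past the snap until it sat home. I handed the job in at about 8.5 s with the arm still gripping and pushing. The hand-in gave no verdict.

- **Fit:** the last picture shows the sleeve flush on the white shoulder, with no brass visible and no tilt or slip seen.
- **Push:** the force was steady at about 33 N in total, mostly along the nipple's axis. It rose sharply over the last 1 mm, as expected against the seat.
- **At rest:** the arm stayed still over the 0.2 s checked. The grip was commanded at 110 N, and the measured opening was about 26 mm on the 28 mm shaft.
- **Not measured directly:** I inferred the valve travel and the snap from the distance moved, the force and the flush fit. I did not check the jar, mill and shaker again at the end, but the arm never came near them.
- **Disagreements:** the charger sat 3–5 mm off the tool axis after the grasp. The lateral estimates also differed by about 1–2 mm between views before I corrected them close to the nipple.

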